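# Steady the rocking stirrer plate with its cam shim

### The arm

A 6-joint arm with a two-finger parallel gripper is mounted at the origin on the work surface. World frame = base frame: x ahead of the robot, y to its left, z up, the work surface at z = 0. Lengths are in m, angles in degrees, forces in N, time in s.
With the tool pointing down it reaches from about 0.375 to 0.9 m from the base axis. Payload 3.1 kg.
Tool frame: the origin (TCP) lies at the very end of the fingers, on their centre line; the grasp point (between the pads) lies 19 mm behind it; z points along the fingers, y is the direction in which the jaws open and shut (so a half turn about z gives the same grasp; the last joint's range is limited). The gripper opens to 87 mm and grips with 3 to 60 N. Pads are 19 mm wide; open, the fingers measure 117 mm over their backs; the gripper's body (75 mm by 190 mm) begins 51 mm behind the grasp point.
Start: joints at [66.606, 30.224, 82.088, -0, 67.689, -10.227], TCP at [0.142, 0.609, 0.223] pointing down, gripper open.
Joint ranges: [-176.69, 176.69], [-43.24, 126.21], [12.49, 139.97], [-82, 262], [0, 151.66], [-163.58, 163.58]. Speed limits (degrees/s): [159.86, 159.86, 180, 180, 180, 180].

### API

Orientations are given as a 3x3 rotation matrix whose columns are the frame's x, y, z axes.
In Python, from rig import bot gives the robot as it stands. The module is installed in compiled form; this text tells all that it offers.
- The arm moves only by the tool play_rows, never from a script. Its argument "targets" is a list of rows, each a list of 7 numbers: the closure, from 0 (fully open) to 1 (shut), then the shift along the world's x, y, z in m, then the turn, a rotation vector about the world's x, y, z in rad. A call has 1 to 12 rows; each row shifts and turns the commanded pose from where the row before left it; what a row does not reach is not made up. A row lasts 1/8 s, in which the tool goes at most 62.5 mm and 10.7 degrees, less where a joint would pass 70% of its speed; a pose out of reach is approached as far as the arm can. A call with a gripper value outside its range is refused whole. The fingers move at their own pace and stop on an object; the grip force is fixed at half the most. Time passes only in rows, so rows that do not move let the fingers close. It gives the time, the measured TCP pose, the force and the opening at its end, in the units of the state.
- bot.read_state(): the state, without advancing time (a new reading comes with each control period).
- bot.capture(name): name is "scene" or "top" or "wrist"; returns the picture (480x640x3 uint8, blue, green, red); there is no depth.
- bot.get_calibration(name): a dict with "fx", "fy", "cx", "cy" (pixels), "R" (3x3) and "t" (3): a world point X has camera coordinates R X + t. Camera axes: x right, y down, z forward; pixel columns grow to the right and rows downward; lengths in m; the calibration is good to about 2 mm. A picture is of the moment at which its call begins: read the wrist's pose just before it. get_calibration takes no time and is no camera call; for the wrist camera it gives the pose at the moment of the call.
- bot.hand_in(): hands the job in, once; it reports no verdict.
The state is a dict: "time_s": time; "joint_positions": joint angles; "qvel": joint speeds; "tau": joint torques, N m; "position": TCP position; "tcp_rot": TCP orientation; "force": force on the tool from outside, world axes, zero at the start; "moment": the same for the moment, N m; "opening": opening from 0.0 (shut) to 1.0 (fully open).
Only numpy, scipy, OpenCV 4.12 (cv2) and the standard library are available. Lean on these libraries where they do the work, as an engineer would, in place of code of your own. Each camera call takes 0.05 s, during which the arm holds its last target. There are 200 camera calls.

### The job

The stirrer's mounting plate rocks on its pads. Press down on the plate's corners with the fingertips to find the one that gives, then press the hinged steel shim leaf beside that corner down flat so that the plate stands level and solid. Leave the other three leaves up, don't lift or shove the plate, and leave the things around it alone.

Things in the scene. Friction and masses are not known exactly. Their poses are not given: they have to be found in the camera images.
- plate: Aluminium mounting plate, 220 mm (its x) by 260 mm (its y), 10 mm thick, about 2.5 kg in all, lying loose on its supports. Origin: centre of its underside, 36 mm above the bench when level, so its top is at 46 mm. x points away from the robot, y to the robot's left (yaw within 0.3 rad), z up. A grey magnetic stirrer with a round white top, 130 x 130 mm, is bolted on its middle, 43 mm high above the plate's top.
- tray: Grey spill tray fixed on the bench, 300 mm (x) by 380 mm (y), rim 14 mm high, origin under its centre; the plate stands in it. Soft rubber feet inboard keep the plate level; under each corner a solid stud stands over a bench pad. One pad, a different one each time, is worn 4 mm thin, so the stud hangs 4 mm above it.
- corner_near_right (a point): Point on the plate's bare top for pressing the corner nearer the robot, on its right: 88 mm in x, 105 mm in y from the plate's centre; stirrer 23 mm off in x, 40 mm in y. A sound corner does not give (under 1 mm). The one over the worn pad sinks 4 mm under 2 to 3 N, then is solid (the opposite corner rises as much); let go, it springs back level.
- corner_near_left (a point): Point on the plate's bare top for pressing the corner nearer the robot, on its left: 88 mm in x, 105 mm in y from the plate's centre; stirrer 23 mm off in x, 40 mm in y. A sound corner does not give (under 1 mm). The one over the worn pad sinks 4 mm under 2 to 3 N, then is solid (the opposite corner rises as much); let go, it springs back level.
- corner_far_right (a point): Point on the plate's bare top for pressing the corner farther from the robot, on its right: 88 mm in x, 105 mm in y from the plate's centre; stirrer 23 mm off in x, 40 mm in y. A sound corner does not give (under 1 mm). The one over the worn pad sinks 4 mm under 2 to 3 N, then is solid (the opposite corner rises as much); let go, it springs back level.
- corner_far_left (a point): Point on the plate's bare top for pressing the corner farther from the robot, on its left: 88 mm in x, 105 mm in y from the plate's centre; stirrer 23 mm off in x, 40 mm in y. A sound corner does not give (under 1 mm). The one over the worn pad sinks 4 mm under 2 to 3 N, then is solid (the opposite corner rises as much); let go, it springs back level.
- leaf_near_right (a point): Point on the upper face of the steel shim leaf of the corner nearer the robot, on its right, 70 mm from its hinge axis. Leaf 84 x 24 x 5 mm, outside the plate's side edge; hinge axis along the plate's y, 98 mm in x and 146 mm in y from the plate's centre, 10 mm above its underside; the leaf runs from there towards the middle of that side and starts with its free end up, 25 to 28 degrees.
- leaf_near_left (a point): Point on the upper face of the steel shim leaf of the corner nearer the robot, on its left, 70 mm from its hinge axis. Leaf 84 x 24 x 5 mm, outside the plate's side edge; hinge axis along the plate's y, 98 mm in x and 146 mm in y from the plate's centre, 10 mm above its underside; the leaf runs from there towards the middle of that side and starts with its free end up, 25 to 28 degrees.
- leaf_far_right (a point): Point on the upper face of the steel shim leaf of the corner farther from the robot, on its right, 70 mm from its hinge axis. Leaf 84 x 24 x 5 mm, outside the plate's side edge; hinge axis along the plate's y, 98 mm in x and 146 mm in y from the plate's centre, 10 mm above its underside; the leaf runs from there towards the middle of that side and starts with its free end up, 25 to 28 degrees.
- leaf_far_left (a point): Point on the upper face of the steel shim leaf of the corner farther from the robot, on its left, 70 mm from its hinge axis. Leaf 84 x 24 x 5 mm, outside the plate's side edge; hinge axis along the plate's y, 98 mm in x and 146 mm in y from the plate's centre, 10 mm above its underside; the leaf runs from there towards the middle of that side and starts with its free end up, 25 to 28 degrees.
- shim_near_right (a joint): Angle of the leaf at the corner nearer the robot, on its right: 0 raised 28 degrees, 0.489 rad flat (top level, 2 mm above the plate's top). Stiff hinge, stays where put; pressed straight down 40 to 60 mm (level) from the hinge axis it goes flat with 3 to 12 N. Its toe then reaches 4 mm below the stud and holds there: it fills the gap over the worn pad, but would jack a sound corner up 4 mm.
- shim_near_left (a joint): Angle of the leaf at the corner nearer the robot, on its left: 0 raised 28 degrees, 0.489 rad flat (top level, 2 mm above the plate's top). Stiff hinge, stays where put; pressed straight down 40 to 60 mm (level) from the hinge axis it goes flat with 3 to 12 N. Its toe then reaches 4 mm below the stud and holds there: it fills the gap over the worn pad, but would jack a sound corner up 4 mm.
- shim_far_right (a joint): Angle of the leaf at the corner farther from the robot, on its right: 0 raised 28 degrees, 0.489 rad flat (top level, 2 mm above the plate's top). Stiff hinge, stays where put; pressed straight down 40 to 60 mm (level) from the hinge axis it goes flat with 3 to 12 N. Its toe then reaches 4 mm below the stud and holds there: it fills the gap over the worn pad, but would jack a sound corner up 4 mm.
- shim_far_left (a joint): Angle of the leaf at the corner farther from the robot, on its left: 0 raised 28 degrees, 0.489 rad flat (top level, 2 mm above the plate's top). Stiff hinge, stays where put; pressed straight down 40 to 60 mm (level) from the hinge axis it goes flat with 3 to 12 N. Its toe then reaches 4 mm below the stud and holds there: it fills the gap over the worn pad, but would jack a sound corner up 4 mm.
- rack: Bystander: purple tube rack with tubes, 130 x 70 mm, 107 mm high, right of the tray; origin under its centre.
- reagent: Bystander: glass bottle, 60 mm across, 125 mm high, left of the tray; origin under its centre.
- vial: Bystander: small amber vial, 27 mm across, 52 mm high, left of the tray; origin under its centre.
- driver: Bystander: screwdriver lying on the bench, left of the tray; origin under its middle.

How it is judged (in metres and radians):
On the way, in this order (a step that is already met when the one before it is completed fails the run):
1. the loose corner has been found: pressed on the plate itself, it sank more than 2 mm while all four leaves were still up (((height (world z) of corner_near_right below 0.044 m and contact force between the fingers and plate above 0.5 N and contact force between the fingers and shim_near_right below 0.1 N and contact force between the fingers and shim_near_left below 0.1 N and contact force between the fingers and shim_far_right below 0.1 N and contact force between the fingers and shim_far_left below 0.1 N and value of joint each of shim_near_right, shim_near_left, shim_far_right, shim_far_left below 0.12 rad) or (height (world z) of corner_near_left below 0.044 m and contact force between the fingers and plate above 0.5 N and contact force between the fingers and shim_near_right below 0.1 N and contact force between the fingers and shim_near_left below 0.1 N and contact force between the fingers and shim_far_right below 0.1 N and contact force between the fingers and shim_far_left below 0.1 N and value of joint each of shim_near_right, shim_near_left, shim_far_right, shim_far_left below 0.12 rad) or (height (world z) of corner_far_right below 0.044 m and contact force between the fingers and plate above 0.5 N and contact force between the fingers and shim_near_right below 0.1 N and contact force between the fingers and shim_near_left below 0.1 N and contact force between the fingers and shim_far_right below 0.1 N and contact force between the fingers and shim_far_left below 0.1 N and value of joint each of shim_near_right, shim_near_left, shim_far_right, shim_far_left below 0.12 rad) or (height (world z) of corner_far_left below 0.044 m and contact force between the fingers and plate above 0.5 N and contact force between the fingers and shim_near_right below 0.1 N and contact force between the fingers and shim_near_left below 0.1 N and contact force between the fingers and shim_far_right below 0.1 N and contact force between the fingers and shim_far_left below 0.1 N and value of joint each of shim_near_right, shim_near_left, shim_far_right, shim_far_left below 0.12 rad))), for 0.1 s.
2. one shim leaf, and only one, has been pressed flat (((value of joint shim_near_right above 0.43 rad and value of joint each of shim_near_left, shim_far_right, shim_far_left below 0.12 rad) or (value of joint shim_near_left above 0.43 rad and value of joint each of shim_near_right, shim_far_right, shim_far_left below 0.12 rad) or (value of joint shim_far_right above 0.43 rad and value of joint each of shim_near_right, shim_near_left, shim_far_left below 0.12 rad) or (value of joint shim_far_left above 0.43 rad and value of joint each of shim_near_right, shim_near_left, shim_far_right below 0.12 rad))), for 0.2 s.
At the end, for the whole second after the job is handed in: Exactly one shim leaf, the loose corner's, is flat (joint above 0.43 of 0.489 rad), the other three are still up (below 0.12 rad), all four plate corners are within 2 mm of level height, the plate is at rest within 20 mm of where it stood, and the bystanders are within 20 mm of where they stood (((value of joint shim_near_right above 0.43 rad and value of joint each of shim_near_left, shim_far_right, shim_far_left below 0.12 rad) or (value of joint shim_near_left above 0.43 rad and value of joint each of shim_near_right, shim_far_right, shim_far_left below 0.12 rad) or (value of joint shim_far_right above 0.43 rad and value of joint each of shim_near_right, shim_near_left, shim_far_left below 0.12 rad) or (value of joint shim_far_left above 0.43 rad and value of joint each of shim_near_right, shim_near_left, shim_far_right below 0.12 rad)) and height (world z) of corner_near_right between 0.044 and 0.048 m and height (world z) of corner_near_left between 0.044 and 0.048 m and height (world z) of corner_far_right between 0.044 and 0.048 m and height (world z) of corner_far_left between 0.044 and 0.048 m and linear speed of plate below 0.01 m/s and distance of each of plate, rack, reagent, vial, driver from where it was at the start of the episode below 0.02 m); the robot touches nothing.
It fails at once if a sound corner was jacked up by pressing its leaf (leaf past 0.25 rad and its corner more than 2 mm above level) ((value of joint shim_near_right above 0.25 rad and height (world z) of corner_near_right above 0.048 m) or (value of joint shim_near_left above 0.25 rad and height (world z) of corner_near_left above 0.048 m) or (value of joint shim_far_right above 0.25 rad and height (world z) of corner_far_right above 0.048 m) or (value of joint shim_far_left above 0.25 rad and height (world z) of corner_far_left above 0.048 m)).
It fails at once if the plate was lifted (its middle more than 6 mm up) (height (world z) of plate above 0.042 m).
It fails at once if the plate was shoved more than 20 mm (distance of plate from where it was at the start of the episode above 0.02 m).
It fails at once if a bystander was moved more than 20 mm or lifted (distance of any of rack, reagent, vial, driver from where it was at the start of the episode above 0.02 m).
It also fails if it takes over 61 s, if anything falls off the work surface, if the arm or the gripper's body presses on something with over 40 N, if the wrist force passes 120 N, or if a joint passes its speed limit or range.

## Working session

There is one attempt and no reset: what is moved stays moved. The work goes in short steps, Python scripts to look and compute and a tool call to move; the robot and the scene stay as the last step left them, time stands still between calls to the robot, and variables do not carry over. Pictures are saved under pics/ and viewed, about 8 in all and at most 12, crops included, and the job is handed in when it is done.

Besides the shell and the picture viewer there is one more tool, called as name(argument=value, ...), one argument or row to a line, values as JSON. play_rows: Moves the arm, as the interface text tells. Its arguments: {"type":"object","properties":{"targets":{"type":"array","items":{"type":"array","items":{"type":"number"}}}},"required":["targets"]}

```bash
mkdir -p pics
python3 - <<'E'
from rig import bot
import cv2
for n in("top","scene"):
    cv2.imwrite(f"pics/{n}0.png",bot.capture(n)); c=bot.get_calibration(n); print(n,c)
s=bot.read_state();print(s["time_s"],s["position"],s["tcp_rot"],s["force"],s["opening"])
E
```

```text
top {'fx': 568.9636898613969, 'fy': 568.9636898613969, 'cx': 320.596104620408, 'cy': 249.09818759857777, 'R': array([[ 0.01964015, -0.99973285,  0.01218554],
       [-0.98808298, -0.02126941, -0.1524455 ],
       [ 0.15266395, -0.00904627, -0.98823675]]), 't': array([0.01224213, 0.55842449, 1.36424335])}
scene {'fx': 547.5200094807486, 'fy': 547.5200094807486, 'cx': 324.8403929796414, 'cy': 246.41589037669954, 'R': array([[-0.80750386,  0.58971385,  0.01323241],
       [ 0.37204747,  0.52660168, -0.76437645],
       [-0.45773159, -0.61231385, -0.64463443]]), 't': array([ 0.44257297, -0.17202266,  1.56549122])}
0.1 [0.14205188 0.60797454 0.22169003] [[-9.73721491e-01  2.27740781e-01 -7.70812808e-04]
 [ 2.27741818e-01  9.73719960e-01 -1.76166223e-03]
 [ 3.49353483e-04 -1.89091469e-03 -9.99998151e-01]] [ 0.39336161  0.49412237 -0.37960806] 0.9967141063005494
```

View pics/top0.png

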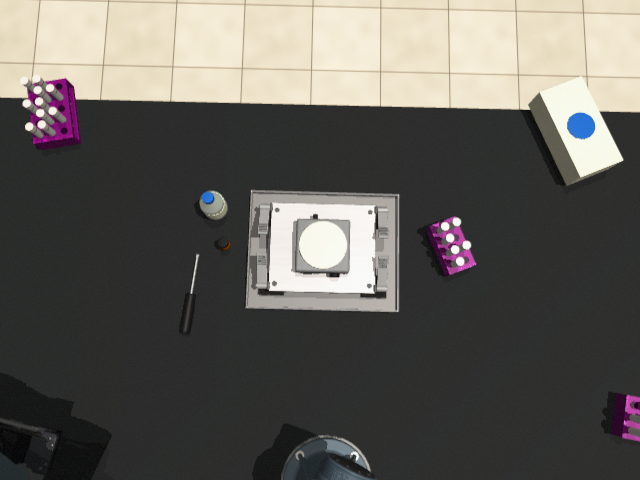

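View pics/scene0.png

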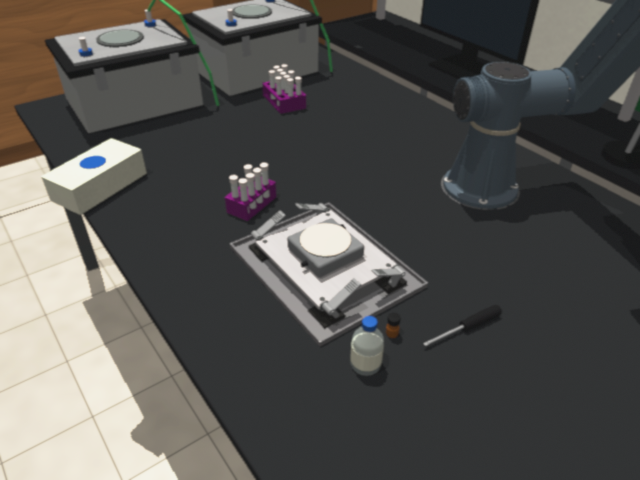

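The top view shows the tray at about (248-399, 191-311) and the plate at about (270-376, 204-293), nearly square to the axes. I'll enlarge it to read the corners.

Run:
```python
import cv2
i=cv2.imread("pics/top0.png")[180:320,235:410]
cv2.imwrite("pics/crop0.png",cv2.resize(i,None,fx=4,fy=4,interpolation=cv2.INTER_CUBIC))
```

```text
(no output)
```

View pics/crop0.png

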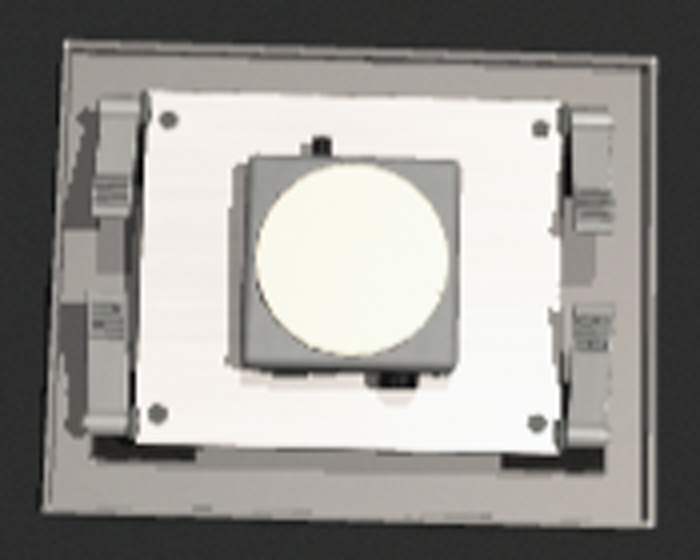

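The plate's top corners in the 4x crop: far-left (147,91), far-right (562,100), near-right (562,452), near-left (135,443). The leaves' free ends (hatched) point towards the middle of each side.

```bash
cat > h.py <<'E'
import numpy as np
from rig import bot
def ray(c,u,v,z):
    d=c["R"].T@np.array([(u-c["cx"])/c["fx"],(v-c["cy"])/c["fy"],1]);o=-c["R"].T@c["t"]
    return o+d*(z-o[2])/d[2]
E
python3 - <<'E'
from h import *
c=bot.get_calibration("top")
P=np.array([ray(c,(x+.5)/4-.5+235,(y+.5)/4-.5+180,.046)[:2] for x,y in[(147,91),(562,100),(562,452),(135,443)]])
L=np.array([[.11,.13],[.11,-.13],[-.11,-.13],[-.11,.13]])
print(P, [np.linalg.norm(P[i]-P[i-1]) for i in range(4)])
m=P.mean(0);Q=P-m
yaw=np.arctan2((L[:,0]*Q[:,1]-L[:,1]*Q[:,0]).sum(),(L*Q).sum());print(m,yaw)
R=np.array([[np.cos(yaw),-np.sin(yaw)],[np.sin(yaw),np.cos(yaw)]])
print("res",Q-L@R.T)
for n,a,b in[("NR",-1,-1),("NL",-1,1),("FR",1,-1),("FL",1,1)]:
    print(n,"corner",m+R@[a*.088,b*.105],"leaf50",m+R@[a*.048,b*.146],"leaf70",m+R@[a*.035,b*.146])
T=[(65,42),(656,60),(653,525),(43,513)]
print("tray",[ray(c,(x+.5)/4-.5+235,(y+.5)/4-.5+180,.014)[:2] for x,y in T], "cam",-c["R"].T@c["t"])
c=bot.get_calibration("top");print("rack",ray(c,441,225,.1),ray(c,433,228,.08),"bottle",ray(c,208,198,.125),"vial",ray(c,222,243,.052))
E
```

```text
[[ 0.67288694  0.14891648]
 [ 0.67297042 -0.11034252]
 [ 0.45292349 -0.11144599]
 [ 0.45304749  0.14900653]] [np.float64(0.21983946919380276), np.float64(0.25925901329422174), np.float64(0.22004969946732536), np.float64(0.26045254444158034)]
[0.56295708 0.01903362] 0.0009159913489036743
res [[ 4.89785664e-05 -2.17850293e-04]
 [-1.05694538e-04  5.23040779e-04]
 [-1.52719549e-04 -3.78907243e-04]
 [ 2.09435521e-04  7.37167573e-05]]
NR corner [ 0.4750533  -0.08604694] leaf50 [ 0.51509084 -0.12701028] leaf70 [ 0.52809083 -0.12699838]
NL corner [0.47486094 0.12395297] leaf50 [0.51482337 0.16498959] leaf70 [0.52782336 0.1650015 ]
FR corner [ 0.65105323 -0.08588573] leaf50 [ 0.6110908  -0.12692235] leaf70 [ 0.5980908  -0.12693426]
FL corner [0.65086087 0.12411419] leaf50 [0.61082333 0.16507753] leaf70 [0.59782333 0.16506562]
tray [array([0.71144371, 0.20500215]), array([ 0.70822198, -0.17396563]), array([ 0.41123362, -0.1717123 ]), array([0.41099059, 0.20712108])] cam [0.34325852 0.03645753 1.43317554]
rack [ 0.61374627 -0.26267405  0.1       ] [ 0.60995719 -0.24760818  0.08      ] bottle [0.66129995 0.29182119 0.125     ] vial [0.56656066 0.26615103 0.052     ]
```

play_rows(
  targets=[
    [1,0.0333,-0.0484,-0.009,0,0,-0.1341],
    [1,0.0333,-0.0484,-0.009,0,0,-0.1341],
    [1,0.0333,-0.0484,-0.009,0,0,-0.1341],
    [1,0.0333,-0.0484,-0.009,0,0,-0.1341],
    [1,0.0333,-0.0484,-0.009,0,0,-0.1341],
    [1,0.0333,-0.0484,-0.009,0,0,-0.1341],
    [1,0.0333,-0.0484,-0.009,0,0,-0.1341],
    [1,0.0333,-0.0484,-0.009,0,0,-0.1341],
    [1,0.0333,-0.0484,-0.009,0,0,-0.1341],
    [1,0.0333,-0.0484,-0.009,0,0,-0.1341],
    [1,0,0,0,0,0,0],
    [1,0,0,0,0,0,0],
  ],
)

```text
time_s: 1.6
position: [0.4744, 0.1246, 0.1322]
tcp_rot: [[0.0, 1.0, -0.002], [1.0, -0.0, 0.0], [0.0, -0.002, -1.0]]
force: [-0.8, 0.3, -0.3]
opening: 0.004
```

play_rows(
  targets=[
    [1,0,0,-0.03,0,0,0],
    [1,0,0,-0.03,0,0,0],
    [1,0,0,-0.02,0,0,0],
    [1,0,0,0,0,0,0],
    [1,0,0,0,0,0,0],
  ],
)

```text
time_s: 2.22
position: [0.4751, 0.1256, 0.0532]
tcp_rot: [[-0.002, 1.0, 0.0], [1.0, 0.002, 0.0], [0.0, 0.0, -1.0]]
force: [-0.2, 0.4, -0.7]
opening: 0.006
```

Run:
```python
from rig import bot
import cv2
cv2.imwrite("pics/w1.png",bot.capture("wrist"));i=bot.capture("scene")
cv2.imwrite("pics/s1.png",cv2.resize(i[190:350,220:440],None,fx=3,fy=3,interpolation=cv2.INTER_CUBIC))
```

```text
(no output)
```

View pics/s1.png

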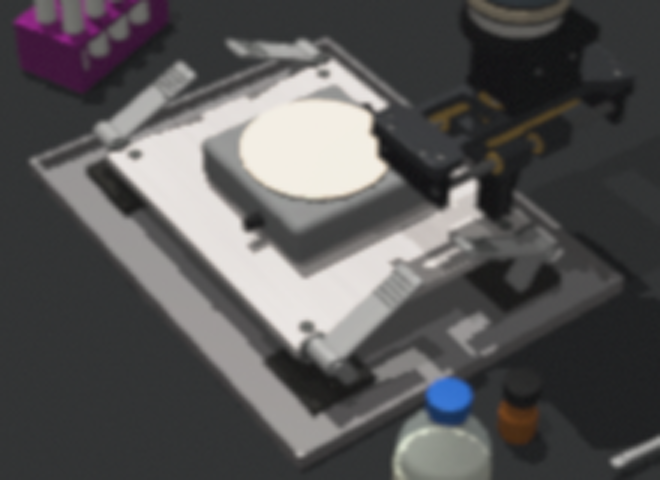

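The crop shows the closed fingers at about (500,200), standing over the near-left corner, clear of the stirrer and inside the near-left leaf. Now pressing in small steps.

play_rows(
  targets=[
    [1,0,0,-0.004,0,0,0],
    [1,0,0,-0.002,0,0,0],
    [1,0,0,-0.001,0,0,0],
    [1,0,0,-0.001,0,0,0],
    [1,0,0,0,0,0,0],
    [1,0,0,0,0,0,0],
  ],
)

```text
time_s: 3.08
position: [0.4754, 0.1245, 0.0457]
tcp_rot: [[0.0, 1.0, 0.001], [1.0, -0.0, 0.0], [0.0, 0.001, -1.0]]
force: [-2.4, -0.6, 10.6]
opening: 0.006
```

play_rows(
  targets=[
    [1,0,0,-0.001,0,0,0],
    [1,0,0,0,0,0,0],
  ],
)

```text
time_s: 3.32
position: [0.4754, 0.1245, 0.0456]
tcp_rot: [[0.0, 1.0, 0.001], [1.0, -0.0, 0.0], [0.0, 0.001, -1.0]]
force: [-4.0, -0.1, 19.4]
opening: 0.005
```

play_rows(
  targets=[
    [1,0,0,-0.001,0,0,0],
    [1,0,0,0,0,0,0],
  ],
)

```text
time_s: 3.58
position: [0.4754, 0.1245, 0.0455]
tcp_rot: [[-0.0, 1.0, 0.001], [1.0, 0.0, -0.0], [-0.0, 0.001, -1.0]]
force: [-4.3, 0.1, 27.1]
opening: 0.005
```

Near-left is solid: 27 N with only 0.2 mm of give. Next is near-right.

play_rows(
  targets=[
    [1,0,0,0.036,0,0,0],
    [1,0,0,0.036,0,0,0],
    [1,0,-0.0525,0,0,0,0],
    [1,0,-0.0525,0,0,0,0],
    [1,0,-0.0525,0,0,0,0],
    [1,0,-0.0525,0,0,0,0],
    [1,0,0,0,0,0,0],
    [1,0,0,-0.04,0,0,0],
    [1,0,0,-0.02,0,0,0],
    [1,0,0,0,0,0,0],
    [1,0,0,0,0,0,0],
  ],
)

```text
time_s: 4.95
position: [0.4756, -0.0849, 0.055]
tcp_rot: [[-0.001, 1.0, 0.0], [1.0, 0.001, -0.0], [-0.0, 0.0, -1.0]]
force: [0.2, -0.4, 0.2]
opening: 0.005
```

play_rows(
  targets=[
    [1,0,0,-0.005,0,0,0],
    [1,0,0,-0.003,0,0,0],
    [1,0,0,-0.001,0,0,0],
    [1,0,0,-0.001,0,0,0],
    [1,0,0,-0.001,0,0,0],
    [1,0,0,0,0,0,0],
  ],
)

```text
time_s: 5.7
position: [0.4754, -0.0855, 0.0456]
tcp_rot: [[-0.0, 1.0, 0.001], [1.0, 0.0, -0.001], [-0.001, 0.001, -1.0]]
force: [-2.4, 0.6, 19.4]
opening: 0.004
```

Near-right is solid too. On to far-right.

play_rows(
  targets=[
    [1,0,0,0.036,0,0,0],
    [1,0,0,0.036,0,0,0],
    [1,0.044,0,0,0,0,0],
    [1,0.044,0,0,0,0,0],
    [1,0.044,0,0,0,0,0],
    [1,0.044,0,0,0,0,0],
    [1,0,0,0,0,0,0],
    [1,0,0,-0.04,0,0,0],
    [1,0,0,-0.021,0,0,0],
    [1,0,0,0,0,0,0],
    [1,0,0,0,0,0,0],
  ],
)

```text
time_s: 7.08
position: [0.6512, -0.0856, 0.0553]
tcp_rot: [[0.0, 1.0, 0.001], [1.0, -0.0, -0.0], [-0.0, 0.001, -1.0]]
force: [0.8, 0.2, 0.7]
opening: 0.006
```

play_rows(
  targets=[
    [1,0,0,-0.005,0,0,0],
    [1,0,0,-0.003,0,0,0],
    [1,0,0,-0.001,0,0,0],
    [1,0,0,-0.001,0,0,0],
    [1,0,0,-0.001,0,0,0],
    [1,0,0,0,0,0,0],
  ],
)

```text
time_s: 7.82
position: [0.6516, -0.0853, 0.0457]
tcp_rot: [[-0.0, 1.0, 0.001], [1.0, 0.0, -0.0], [-0.0, 0.001, -1.0]]
force: [-3.3, 0.6, 11.2]
opening: 0.004
```

Far-right is solid as well, so far-left should be the one that gives.

play_rows(
  targets=[
    [1,0,0,0.036,0,0,0],
    [1,0,0,0.036,0,0,0],
    [1,0,0.0525,0,0,0,0],
    [1,0,0.0525,0,0,0,0],
    [1,0,0.0525,0,0,0,0],
    [1,0,0.0525,0,0,0,0],
    [1,0,0,0,0,0,0],
    [1,0,0,-0.04,0,0,0],
    [1,0,0,-0.021,0,0,0],
    [1,0,0,0,0,0,0],
    [1,0,0,0,0,0,0],
  ],
)

```text
time_s: 9.2
position: [0.6522, 0.1239, 0.0552]
tcp_rot: [[0.001, 1.0, 0.001], [1.0, -0.001, 0.0], [0.0, 0.001, -1.0]]
force: [-0.2, 0.7, 0.5]
opening: 0.008
```

play_rows(
  targets=[
    [1,0,0,-0.005,0,0,0],
    [1,0,0,-0.003,0,0,0],
    [1,0,0,-0.001,0,0,0],
    [1,0,0,-0.001,0,0,0],
    [1,0,0,-0.001,0,0,0],
    [1,0,0,0,0,0,0],
  ],
)

```text
time_s: 9.95
position: [0.6517, 0.1248, 0.0439]
tcp_rot: [[-0.0, 1.0, 0.001], [1.0, 0.0, 0.0], [0.0, 0.001, -1.0]]
force: [-0.4, 1.7, 2.2]
opening: 0.007
```

play_rows(
  targets=[
    [1,0,0,-0.001,0,0,0],
    [1,0,0,-0.001,0,0,0],
    [1,0,0,0,0,0,0],
    [1,0,0,0,0,0,0],
  ],
)

```text
time_s: 10.45
position: [0.652, 0.125, 0.0426]
tcp_rot: [[0.0, 1.0, 0.002], [1.0, -0.0, 0.001], [0.001, 0.002, -1.0]]
force: [0.3, 2.6, 6.5]
opening: 0.005
```

Far-left sinks to 42.6 mm under 6.5 N, so it's the loose corner. I'll confirm with a little more load, then go over the far-left leaf.

play_rows(
  targets=[
    [1,0,0,-0.001,0,0,0],
    [1,0,0,0,0,0,0],
    [1,0,0,0,0,0,0],
  ],
)

```text
time_s: 10.82
position: [0.6521, 0.125, 0.0424]
tcp_rot: [[0.0, 1.0, 0.002], [1.0, -0.0, 0.001], [0.001, 0.002, -1.0]]
force: [-1.2, 2.4, 9.9]
opening: 0.006
```

play_rows(
  targets=[
    [1,0,0,0.02,0,0,0],
    [1,0,0,0.03,0,0,0],
    [1,0,0,0.027,0,0,0],
    [1,-0.0205,0.02,0,0,0,0],
    [1,-0.0205,0.02,0,0,0,0],
    [1,0,0,0,0,0,0],
    [1,0,0,-0.015,0,0,0],
    [1,0,0,0,0,0,0],
    [1,0,0,0,0,0,0],
  ],
)

```text
time_s: 11.95
position: [0.6107, 0.1638, 0.1019]
tcp_rot: [[0.001, 1.0, -0.001], [1.0, -0.001, -0.0], [-0.0, -0.001, -1.0]]
force: [-0.5, 0.3, 0.1]
opening: 0.003
```

Run:
```python
from rig import bot
import cv2
i=bot.capture("scene")
cv2.imwrite("pics/s2.png",cv2.resize(i[190:350,220:440],None,fx=3,fy=3,interpolation=cv2.INTER_CUBIC))
```

```text
(no output)
```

View pics/s2.png

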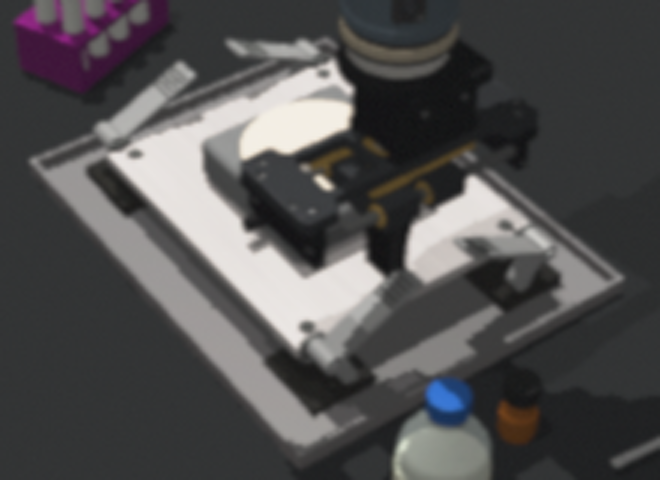

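The fingers, tip at about (385,268) in the crop, stand over the free half of the far-left leaf, inside its width and clear of the stirrer and the bottle. Pressing down.

play_rows(
  targets=[
    [1,0,0.001,-0.01,0,0,0],
    [1,0,0,-0.008,0,0,0],
    [1,0,0,-0.005,0,0,0],
    [1,0,0,-0.005,0,0,0],
    [1,0,0,-0.005,0,0,0],
    [1,0,0,0,0,0,0],
  ],
)

```text
time_s: 12.75
position: [0.6101, 0.1655, 0.0692]
tcp_rot: [[-0.0, 1.0, -0.001], [1.0, 0.0, -0.0], [-0.0, -0.001, -1.0]]
force: [-0.6, 0.1, 1.1]
opening: 0.006
```

play_rows(
  targets=[
    [1,0,0,-0.005,0,0,0],
    [1,0,0,-0.005,0,0,0],
    [1,0,0,-0.005,0,0,0],
    [1,0,0,-0.003,0,0,0],
    [1,0,0,-0.002,0,0,0],
    [1,0,0,0,0,0,0],
  ],
)

```text
time_s: 13.5
position: [0.6102, 0.1656, 0.0493]
tcp_rot: [[-0.0, 1.0, -0.0], [1.0, 0.0, -0.0], [-0.0, -0.0, -1.0]]
force: [-0.4, 0.2, 0.8]
opening: 0.006
```

play_rows(
  targets=[
    [1,0,0,-0.001,0,0,0],
    [1,0,0,-0.001,0,0,0],
    [1,0,0,-0.001,0,0,0],
    [1,0,0,0,0,0,0],
  ],
)

```text
time_s: 14.0
position: [0.6106, 0.1657, 0.0479]
tcp_rot: [[-0.0, 1.0, 0.001], [1.0, 0.0, 0.0], [0.0, 0.001, -1.0]]
force: [-3.9, -0.7, 8.7]
opening: 0.003
```

Run:
```python
from rig import bot
import cv2
i=bot.capture("scene");s=bot.read_state();print(s["force"],s["position"])
cv2.imwrite("pics/s3.png",cv2.resize(i[190:350,220:440],None,fx=3,fy=3,interpolation=cv2.INTER_CUBIC))
```

```text
[-3.46620658 -0.33367345  9.84388792] [0.61064042 0.1656329  0.04790107]
```

View pics/s3.png

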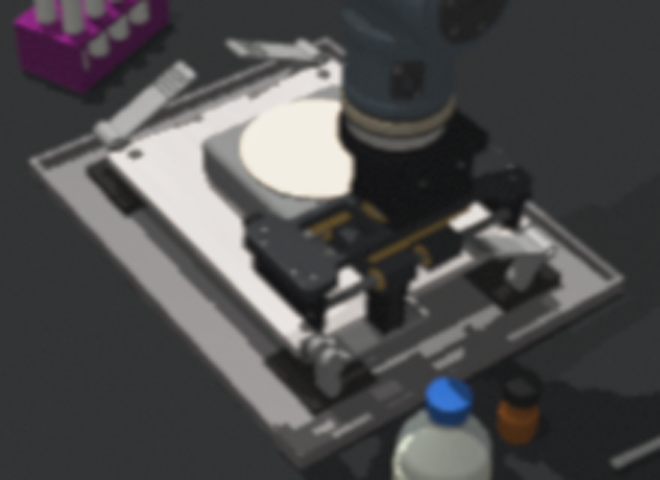

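The picture shows the leaf down under the fingers at about (385,320), with the hinge end at (325,350). The near-left leaf is still up at (510,245). The tip stops at 47.9 mm under 10 N, and a flat leaf's top is at 48 mm. I'll press slightly more, then withdraw.

play_rows(
  targets=[
    [1,0,0,-0.001,0,0,0],
    [1,0,0,0,0,0,0],
    [1,0,0,0,0,0,0],
  ],
)

```text
time_s: 14.42
position: [0.6106, 0.1657, 0.0478]
tcp_rot: [[-0.0, 1.0, 0.001], [1.0, 0.0, 0.0], [0.0, 0.001, -1.0]]
force: [-5.2, -0.6, 14.8]
opening: 0.008
```

play_rows(
  targets=[
    [1,0,0,0.01,0,0,0],
    [1,0,0,0.04,0,0,0],
    [1,0,0,0.04,0,0,0],
    [1,0,0,0.04,0,0,0],
    [1,-0.04,0,0.04,0,0,0],
    [1,-0.05,0.03,0.02,0,0,0],
    [1,-0.05,0.03,0,0,0,0],
    [1,-0.04,0.045,0,0,0,0],
    [1,-0.02,0.055,0,0,0,0],
    [1,-0.01,0.055,0,0,0,0],
    [1,0,0,0,0,0,0],
  ],
)

```text
time_s: 15.8
position: [0.4001, 0.3844, 0.2358]
tcp_rot: [[-0.005, 1.0, 0.003], [1.0, 0.005, 0.003], [0.003, 0.003, -1.0]]
force: [1.0, -0.5, -0.5]
opening: 0.006
```

Run:
```python
from rig import bot
import cv2,numpy as np
i=bot.capture("scene");t=bot.capture("top")
f=lambda a,k:cv2.resize(a,None,fx=k,fy=k,interpolation=cv2.INTER_CUBIC)
a=f(i[190:350,220:440],3);b=f(t[180:320,235:410],2)
o=np.zeros((480+90,660,3),np.uint8);o[:320,:440]=f(i[190:350,220:440],2);o[290:570,310:660]=b
cv2.imwrite("pics/s4.png",a);cv2.imwrite("pics/t4.png",f(t[180:320,235:410],4))
```

```text
(no output)
```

View pics/s4.png

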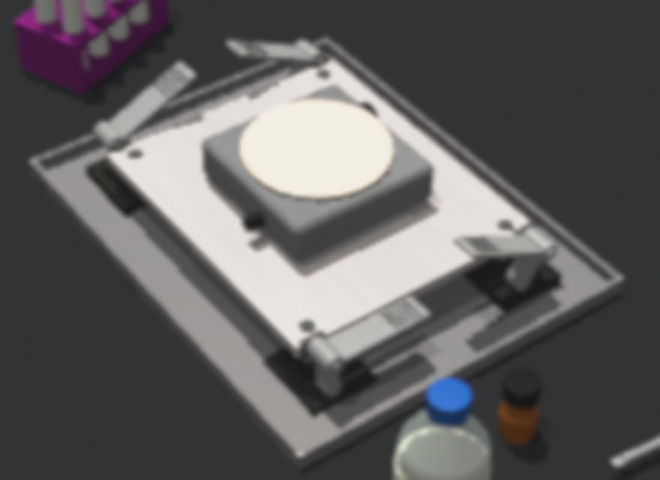

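View pics/t4.png

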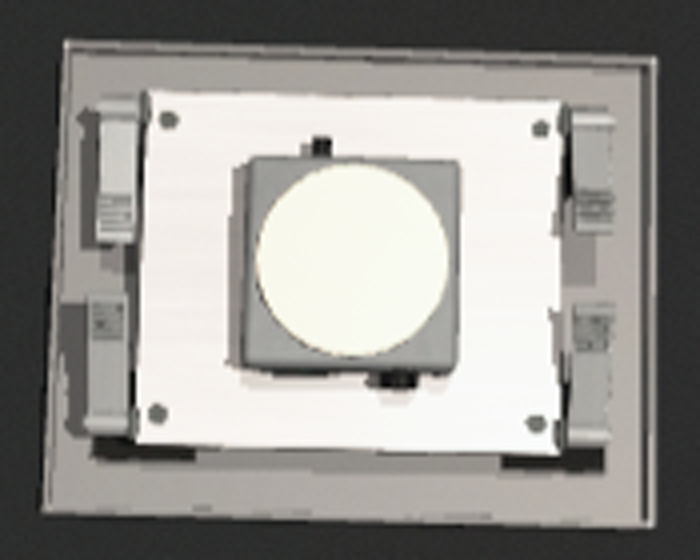

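The far-left leaf now lies level with the plate's top, with its free end at about (412-430, 298-315) in the scene crop. The other three leaves are still up, and the plate's corners are at the same pixels as before. I'll check the leaf tip by projection.

Run:
```python
from h import *
c=bot.get_calibration("scene")
for a in(0,3.4,10):
  h=np.array([.661,.048]);t=np.radians(a)
  for y in(.153,.177):
    X=c["R"]@[.661-.084*np.cos(t),y,.048+.084*np.sin(t)]+c["t"]
    print(a,y,((c["fx"]*X[0]/X[2]+c["cx"]-220)*3+1,(c["fy"]*X[1]/X[2]+c["cy"]-190)*3+1))
```

```text
0 0.153 (np.float64(409.7468390513567), np.float64(291.02793921808853))
0 0.177 (np.float64(430.94377066844504), np.float64(310.4196783032752))
3.4 0.153 (np.float64(409.9352887942847), np.float64(286.11233526818216))
3.4 0.177 (np.float64(431.19459271385153), np.float64(305.4966092250957))
10 0.153 (np.float64(409.37437729560895), np.float64(277.03398692391414))
10 0.177 (np.float64(430.7503095896461), np.float64(296.41532549991416))
```

The tip's pixels match a flat leaf, at or slightly below 0 degrees. Handing in.

```bash
python3 -c "
from rig import bot
print(bot.hand_in(), bot.read_state()['time_s'])"
```

```text
the job is handed in; nothing more can be done
the job is handed in; nothing more can be done
```

The far-left corner was the loose one. I pressed its leaf flat and handed the job in at about 16 s of the 61 s allowed; no verdict is reported.

- **Finding the corner:** near-left, near-right and far-right stayed at 45.5–45.7 mm under 11–27 N. Far-left sank to 42.4 mm, under about 10 N.
- **Pressing the leaf:** pressed 50 mm from its hinge, the far-left leaf stopped solid with its top at 47.8 mm under 15 N; a flat leaf's top is at 48 mm.
- **Last checks:** in the final pictures, the leaf tip matches the projection of a flat leaf to within about 2 pixels. The other three leaves are up, the plate's corners are at the same pixels as at the start, and the rack, bottle and vial in view look undisturbed. The screwdriver was only partly in view.
- **Not checked:** I did not press the far-left corner again after flattening the leaf. That it now stands solid and level rests on the leaf being flat and on the pictures.

No check failed or disagreed. The arm was clear of everything at the end.

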